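Turn the slide box round the corner post and dock it

ROBOT

A 7-joint arm with a two-finger parallel gripper is mounted at the origin on a cart in front of the work surface, level with it; the furniture and walls round the work are solid. World frame = base frame: x ahead of the robot, y to its left, z up, the work surface at z = 0. Lengths are in mm, angles in rad, forces in N, time in s.
With the tool pointing down it reaches from about 425 to 1025 mm from the base axis. Payload 3.6 kg.
Tool frame: the origin (TCP) lies at the very end of the fingers, on their centre line; the grasp point (between the pads) lies 19 mm behind it; z points along the fingers, y is the direction in which the jaws open and shut (so a half turn about z gives the same grasp; the last joint's range is limited). The gripper opens to 85 mm and grips with 20 to 120 N. Pads are 22 mm wide; open, the fingers measure 114 mm over their backs; the gripper's body (76 mm by 85 mm) begins 54 mm behind the grasp point. The pads swing forward as they close: fully open they stand 13 mm farther back than shut.
Start: joints at [-1.27, 0.591, 0.048, 1.609, -0.033, 0.943, -0.034], TCP at [278.849, 669.233, 199.802] pointing down, gripper open.
Joint ranges: [-2.69, 2.69], [-0.47, 2.24], [-1.27, 1.36], [0.19, 2.51], [-1.53, 4.68], [0.08, 2.07], [-3.09, 3.09]. Speed limits (rad/s): [2.57, 2.57, 3.14, 3.14, 3.14, 3.14, 3.14].

INTERFACE

Orientations are given as a unit quaternion [w, x, y, z].
In Python, from station import env, optics, trace, landmark_of gives the robot as it stands.
- The arm moves only by the tool arm_command, never from a script. Its argument "increments" is a list that holds one entry, the list of rows, each a list of 7 numbers: the shift along the tool's x, y, z in cm, then the turn, a rotation vector about the tool's x, y, z in rad, then the finger opening in cm, from 0 to 8.54. A call has 1 to 12 rows; each row is the pose to reach, as a shift and turn from the pose commanded when the call began, along the tool's axes at that moment; what a row does not reach only later rows make up. A row lasts 1/8 s, in which the tool goes at most 62.5 mm and 10.7 degrees, less where a joint would pass 70% of its speed; a pose out of reach is approached as far as the arm can. A call with a gripper value outside its range is refused whole. The fingers move at their own pace and stop on an object; "grip_force" is the grip in N (left out, the last holds). Time passes only in rows, so rows that repeat a pose let the fingers close. It gives the time, the measured TCP pose, the force and the opening at its end, in the units of the state.
- env.read_state(): the state, without advancing time (a new reading comes with each control period).
- optics.read_camera(name): name is "scene" or "side" or "wrist"; returns the picture (400x640x3 uint8, red, green, blue); there is no depth.
- optics.camera_model(name): a dict with "camera_matrix" (3x3 intrinsics, pixels), "k1" (the pictures are not rectified: a ray, as slopes to the right and down, at radius r is drawn at 1 + k1 r^2 times it, then the intrinsics apply), "R" (3x3) and "t" (3): a world point X has camera coordinates R X + t; the wrist camera has in their place "tool_from_camera" (4x4, takes a point from camera to tool coordinates, whose origin is the TCP and whose axes are the flange's). Camera axes: x right, y down, z forward; pixel columns grow to the right and rows downward; lengths in mm; the calibration is good to about 2 mm. A picture is of the moment at which its call begins: read the wrist's pose just before it. camera_model takes no time and is no camera call.
- env.hand_in(): hands the job in, once; it reports no verdict.
Trained networks look in the newest picture that a camera, given by its name, has taken for a name from the list of things; names that differ only in an ending like _2 or _b are one class to them, and where a whole thing is asked for, a point or a joint stands for the part that bears it (a point fixed in the world has none). Each returns a list of dicts, best first, with "confidence" (0 to 1); they miss things now and then, are a little off and sometimes report something else, mostly with a low value. They report only what shows in the picture. A call takes as long as a camera call.
- trace(camera, target): "mask" (400x640 bool, what is visible of it) and "rect" ([left, top, right, bottom] as shares, 0 to 1, of the picture: columns of its width, rows of its height, round what is visible of it).
- landmark_of(camera, target): "centre" ([column, row] as shares, 0 to 1, of the picture: columns of its width, rows of its height: a listed point, or the origin of a listed thing).
The state is a dict: "time": time; "joint_pos": joint angles; "qvel": joint speeds; "joint_efforts": joint torques, N m; "tool_pos": TCP position; "tcp_rot": TCP orientation; "force": force on the tool from outside, world axes, zero at the start; "torque": the same for the moment, N m; "finger_gap": finger opening in mm.
Only numpy, scipy, OpenCV 4.12 (cv2) and the standard library are available. Lean on these libraries where they do the work, as an engineer would, in place of code of your own. Each camera call takes 0.05 s, during which the arm holds its last target. There are 200 camera calls.

TASK

The full blue slide box stands sideways on the grey board, its opening lip to the left. Push it against the steel corner post so that it swings a quarter turn round the post and its lip faces the robot's side of the board, press it flush against the aluminium back rail, then slide it along the rail and press it home against the blue end stop until the stop's sprung pad is fully in. The stop is clamped a little differently each time, so feel for it. Keep the box flat on the board, press definitely but gently (about 10 newtons, never 22), leave it touching the pad, and do not disturb the timer, the specimen cup or the roll of tape.

Things in the scene. Friction and masses are not known exactly. Their poses are not given: they have to be found in the camera images.
- turning_board: grey board 200 (x) x 370 (y) mm, fixed; origin at the centre of its underside, its top 20 mm above the origin; x axis away from the robot, y to the left, z up. Positions given below are in this frame. On it stand the back rail, end stop and corner post.
- back_rail: aluminium rail along the board's y, 16 mm tall above the board's top; its flat working face looks towards the robot (-x) and lies at x = 62 mm, from y = -145 to +15 mm. This body's origin lies over the board's origin, on the board's top.
- end_stop: steel guides at the board's right-hand end; origin over the board's origin, on its top. They carry the blue stop bar along x, 16 mm tall, clamped differently each time, place not measured: its sprung black pad looks left (+y) from x = -30 to 62 mm and, fully pressed (3 mm travel, 0.75 to 1.2 N), has its face between y = -160 and -130 mm; the clamp holds firm when pushed
- corner_post: upright round steel post, 16 mm diameter, 34 mm tall, rigidly fixed to the rail at the left-hand end of the back rail, its robot-side tangent level with the rail's face; origin at the centre of its foot on the board's top (x = 70, y = 25 mm of the board's frame).
- slide_box: closed blue slide box, loose, full (0.48 to 0.82 kg), too wide to grasp; lid shut and fixed; walls 86 mm along its x, 108 mm along its y, 30 mm tall. Origin at the centre of its underside; opening lip on its own -x side (lid juts 1 mm beyond the wall), hinge on +x, z up. Docked it has the board's yaw: own +x wall on the back rail, own -y wall on the end stop's pad.
- box_centre (a point): centre of the slide box, 15 mm above its underside. At the start the lip looks to the board's +y (box yaw -90 +-9 degrees against the board); its hinge wall (own +x) stands 0 to 28 mm left of the post, and its far end (own +y) lies 0 to 30 mm beyond the post's axis. Pushing the near end of the lip side to the right turns it counter-clockwise, seen from above, round the post.
- box_lip (a point): middle of the slide box's lip side, 44 mm from the centre along the box's own -x, 15 mm above its underside. Friction coefficients are about 0.5 to 0.7: pushed straight at the rail, the box jams a few degrees short of square, because the lip side must slide along the pusher; moving the pusher along with it, on an arc round the post, brings it flush.
- bay (a point): where box_centre is when docked, if the stop is clamped at its middle (x = 19, y = -91 mm of the board's frame, 15 mm above its top); the true docked place lies within 15 mm of it along y. Axes as the board's
- timer_centre (a point): centre of the orange and white bench timer, loose, 62 mm diameter, 44 mm tall; leave it alone
- cup_centre (a point): centre of the specimen cup with red lid, loose, 46 mm diameter, 59 mm tall; leave it alone
- tape_centre (a point): centre of the roll of black tape, loose, 59 mm diameter, 19 mm tall; leave it alone

How it is judged:
By the outcome, as a careful person would: the job done as asked, in the order asked, and still so for the second after the job is handed in, with the robot touching nothing.
It also fails if it takes over 72 s, if anything falls off the work surface, if the arm or the gripper's body presses on something with over 40 N, if the wrist force passes 120 N, or if a joint passes its speed limit or range.

## Working session

There is one attempt and no reset: what is moved stays moved. The work goes in short steps, Python scripts to look and compute and a tool call to move; the robot and the scene stay as the last step left them, time stands still between calls to the robot, and variables do not carry over. Pictures are saved under pics/ and viewed, about 8 in all and at most 12, crops included, and the job is handed in when it is done.

Besides the shell and the picture viewer there is one more tool, called by a JSON object that holds its "op" and its "data", one argument or row to a line. arm_command: Moves the arm, as the interface text tells. Its arguments: {"type":"object","properties":{"increments":{"type":"array","items":{"type":"array","items":{"type":"array","items":{"type":"number"}}}},"grip_force":{"type":"number"}},"required":["increments"]}

```bash
ls; mkdir -p pics; cat > h.py <<'E'
import numpy as np, cv2
from station import env, optics, trace, landmark_of
from scipy.spatial.transform import Rotation as Ro
def rot(q): return Ro.from_quat([q[1],q[2],q[3],q[0]]).as_matrix()
def ray(cam,uv,st=None):
    m=optics.camera_model(cam);K=np.array(m["camera_matrix"])
    d=np.linalg.inv(K)@np.array([uv[0],uv[1],1.]);p=d[:2].copy();q=p.copy()
    for _ in range(20): q=p/(1+m["k1"]*(q@q))
    v=np.array([q[0],q[1],1.])
    if cam=="wrist":
        T=np.array(m["tool_from_camera"]);R=rot(st["tcp_rot"])
        return R@T[:3,3]+np.array(st["tool_pos"]),R@T[:3,:3]@v
    R=np.array(m["R"]);t=np.array(m["t"]);return -R.T@t,R.T@v
def onz(cam,uv,z,st=None):
    o,d=ray(cam,uv,st);return o+d*(z-o[2])/d[2]
def proj(cam,X):
    m=optics.camera_model(cam);c=np.array(m["R"])@X+np.array(m["t"]);s=c[:2]/c[2];s=s*(1+m["k1"]*(s@s))
    K=np.array(m["camera_matrix"]);return K[:2,:2]@s+K[:2,2]
def px(c): return np.array(c)*[640,400]
E
cat > a.py <<'E'
from h import *
s=env.read_state();print({k:np.round(v,3) for k,v in s.items()})
for c in ["scene","side"]:
    im=optics.read_camera(c);cv2.imwrite(f"pics/{c}0.png",im[:,:,::-1])
    for n in ["turning_board","back_rail","end_stop","corner_post","slide_box","box_centre","box_lip","timer_centre","cup_centre","tape_centre"]:
        r=landmark_of(c,n)
        print(c,n,[(np.round(px(x["centre"]),1),round(x["confidence"],2)) for x in r[:2]])
    m=optics.camera_model(c);print(-np.array(m["R"]).T@m["t"])
E
python3 a.py
```

```text
pics
{'time': np.float64(0.0), 'joint_pos': array([-1.27 ,  0.592,  0.048,  1.61 , -0.033,  0.943, -0.034]), 'qvel': array([-0.   , -0.001, -0.   , -0.002, -0.001, -0.001, -0.001]), 'joint_efforts': array([-0.0000e+00, -5.4869e+01,  1.5470e+00, -1.9812e+01,  9.0000e-03,
        9.0000e-03, -0.0000e+00]), 'tool_pos': array([278.473, 668.388, 198.616]), 'tcp_rot': array([-0.   ,  0.196,  0.981, -0.001]), 'force': array([ 0.365, -0.153, -0.256]), 'torque': array([0.021, 0.03 , 0.013]), 'finger_gap': np.float64(85.256)}
scene turning_board [(array([254.2, 205.7]), 0.81)]
scene back_rail [(array([255.5, 195.3]), 0.61)]
scene end_stop []
scene corner_post [(array([259. , 189.5]), 0.36)]
scene slide_box [(array([238.9, 189.9]), 0.81)]
scene box_centre [(array([241.6, 184.5]), 0.59)]
scene box_lip [(array([227.9, 178. ]), 0.86)]
scene timer_centre [(array([345.1, 230.9]), 0.51)]
scene cup_centre []
scene tape_centre [(array([423.5, 240. ]), 0.58)]
[-508.51739961 -298.81669209  975.62443448]
side turning_board [(array([311.4, 240.7]), 0.6), (array([284.8, 171.7]), 0.55)]
side back_rail [(array([285.2, 141.6]), 0.52)]
side end_stop []
side corner_post [(array([298.8, 157.2]), 0.42)]
side slide_box [(array([287.1, 148. ]), 0.84)]
side box_centre [(array([285., 141.]), 0.89)]
side box_lip [(array([283.9, 139.7]), 0.55)]
side timer_centre [(array([312.4, 244.1]), 0.91)]
side cup_centre [(array([352.1, 265. ]), 0.64)]
side tape_centre [(array([373.5, 303. ]), 0.85), (array([295.9, 179.6]), 0.32)]
[ 177.53090804 -605.8048463   958.9547179 ]
```

View pics/scene0.png

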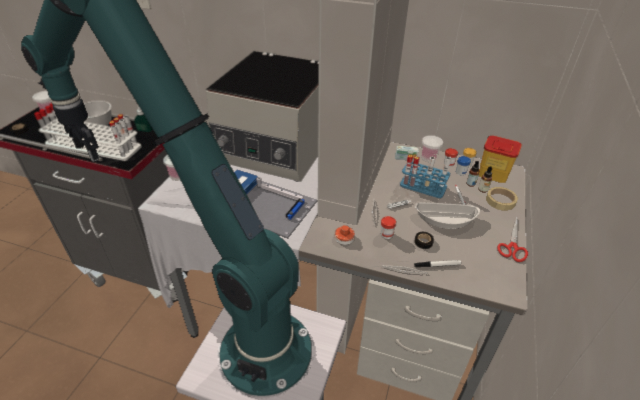

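View pics/side0.png

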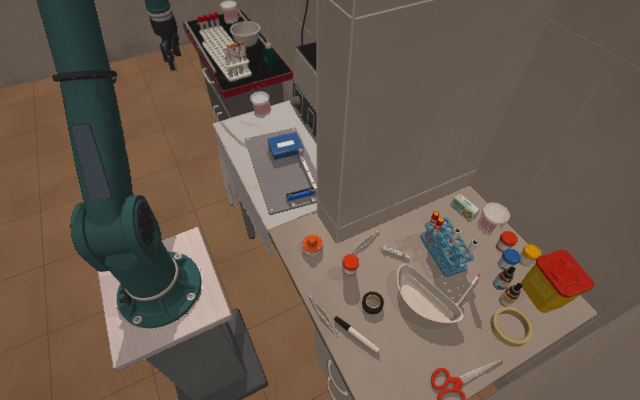

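The scene view shows the board half hidden behind the arm, with the stop bar at about (295,208). The side view shows the whole board (about 247–320, 130–213), the blue box at (286,146) and the stop bar at (302,194). The pillar is just right of and behind the board.

```bash
cat > b.py <<'E'
from h import *
optics.read_camera("side")
for n in ["turning_board","slide_box"]:
    r=trace("side",n)
    for x in r[:2]:
        m=x["mask"].astype(np.uint8);print(n,x["confidence"],m.sum())
        c=max(cv2.findContours(m,0,2)[0],key=cv2.contourArea)
        a=cv2.approxPolyDP(c,4,True)[:,0];
        for p in a: print(p,np.round(onz("side",p,20 if n[0]=="t" else 50)))
for n,uv,z in [("boxc",(285,141),35),("timer",(312.4,244.1),22),("cup",(352,265),30),("tape",(373.5,303),10),("pillar",(335,240),0),("pillarL",(318,205),0),("stopbarL",(288,197),36),("stopbarR",(316,190),36),("post?",(299,157),20)]:
    print(n,np.round(onz("side",uv,z)))
E
python3 b.py; python3 -c "
import cv2
for c,(a,b,x,y) in dict(side=(90,230,220,350)).items():
    i=cv2.imread(f'pics/{c}0.png')[a:b,x:y];cv2.imwrite('pics/crop.png',cv2.resize(i,None,fx=4.2,fy=4.2,interpolation=2))"
```

```text
turning_board 0.91 3493
[294 129] [600. 416.  20.]
[245 140] [414. 442.  20.]
[270 213] [367.  89.  20.]
[316 200] [519.  70.  20.]
[315 171] [573. 186.  20.]
[305 149] [590. 299.  20.]
[274 159] [471. 303.  20.]
[267 145] [476. 380.  20.]
[269 136] [501. 422.  20.]
slide_box 0.9 666
[295 132] [583. 367.  50.]
[269 139] [484. 375.  50.]
[275 159] [464. 272.  50.]
[297 153] [543. 265.  50.]
[302 146] [574. 289.  50.]
slide_box 0.2 42
[301 148] [567. 281.  50.]
[298 157] [538. 245.  50.]
boxc [537. 355.  35.]
timer [433. -75.  22.]
cup [ 499. -191.   30.]
tape [ 500. -307.   10.]
pillar [507. -80.   0.]
pillarL [522.  63.   0.]
stopbarL [439. 110.  36.]
stopbarR [532.  96.  36.]
post? [553. 272.  20.]
```

View pics/crop.png

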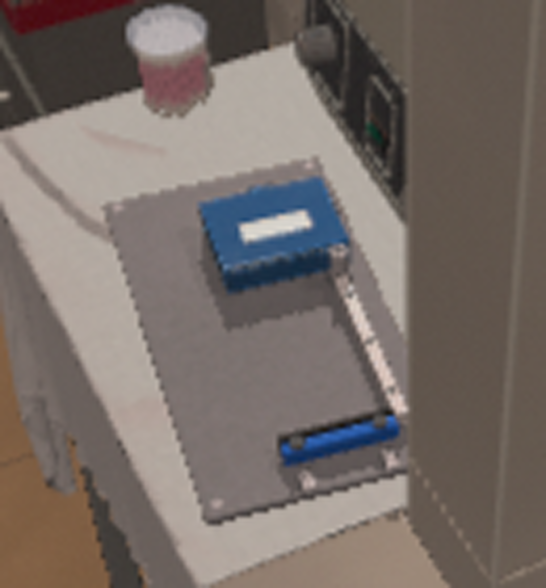

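The crop shows the board at a yaw of about -7.6°, centre near (484,252). The post is at (340,255), the rail runs down to (400,410), and the stop bar is at (340,440) with its dark pad on the upper-left side. Next I move over the board for a wrist view.

```bash
cat > plan.py <<'E'
import json,os
from h import *
F="cmd.json"   # commanded x,y,z, th (world angle of tool y)
def get(): return json.load(open(F)) if os.path.exists(F) else [278.849,669.233,199.802,float(np.arctan2(.9811,.1936)*2-np.pi/2)]
def rows(targets,grip,n=12,c=None):
    """targets: list of (x,y,z,th) ; prints rounded rows, stores last"""
    c=get() if c is None else c;s,co=np.sin(c[3]),np.cos(c[3]);out=[]
    for t in targets:
        d=np.array(t[:3])-c[:3]
        out.append([round((-s*d[0]+co*d[1])/10,2),round((co*d[0]+s*d[1])/10,2),round(-d[2]/10,2),0,0,round(c[3]-t[3],3),grip])
    assert len(out)<=12
    r=np.array(out[-1]);x,y,z=r[:3]*10
    json.dump([c[0]-s*x+co*y,c[1]+co*x+s*y,c[2]-z,c[3]-r[5]],open(F,"w"))
    print(json.dumps([out]).replace(" ",""))
def line(t,n,grip,hold=0):
    c=np.array(get());rows([c+(np.array(t)-c)*(i+1)/n for i in range(n)]+[t]*hold,grip)
E
python3 - <<'E'
from plan import *
print(get(),np.round(optics.camera_model("wrist")["tool_from_camera"],2))
line([450,290,300,np.radians(82.4)],11,0,1)
E
```

```text
[278.849, 669.233, 199.802, 1.1811433574272896] [[  -0.     -0.95   -0.3    77.07]
 [   1.     -0.      0.      0.64]
 [  -0.     -0.3     0.95 -172.53]
 [   0.      0.      0.      1.  ]]
[[[-2.75,-2.6,-0.91,0,0,-0.023,0],[-5.5,-5.2,-1.82,0,0,-0.047,0],[-8.25,-7.79,-2.73,0,0,-0.07,0],[-11.0,-10.39,-3.64,0,0,-0.093,0],[-13.74,-12.99,-4.55,0,0,-0.117,0],[-16.49,-15.59,-5.47,0,0,-0.14,0],[-19.24,-18.19,-6.38,0,0,-0.164,0],[-21.99,-20.78,-7.29,0,0,-0.187,0],[-24.74,-23.38,-8.2,0,0,-0.21,0],[-27.49,-25.98,-9.11,0,0,-0.234,0],[-30.24,-28.58,-10.02,0,0,-0.257,0],[-30.24,-28.58,-10.02,0,0,-0.257,0]]]
```

{"op": "arm_command", "data": {
  "increments": [
    [[-2.75,-2.6,-0.91,0,0,-0.023,0],[-5.5,-5.2,-1.82,0,0,-0.047,0],[-8.25,-7.79,-2.73,0,0,-0.07,0],[-11.0,-10.39,-3.64,0,0,-0.093,0],[-13.74,-12.99,-4.55,0,0,-0.117,0],[-16.49,-15.59,-5.47,0,0,-0.14,0],[-19.24,-18.19,-6.38,0,0,-0.164,0],[-21.99,-20.78,-7.29,0,0,-0.187,0],[-24.74,-23.38,-8.2,0,0,-0.21,0],[-27.49,-25.98,-9.11,0,0,-0.234,0],[-30.24,-28.58,-10.02,0,0,-0.257,0],[-30.24,-28.58,-10.02,0,0,-0.257,0]]
  ]
}}

```text
time: 2.75
tool_pos: [450.3, 285.6, 301.1]
tcp_rot: [0.001, 0.072, 0.997, -0.0]
force: [0.8, 0.3, -0.1]
finger_gap: 0.2
```

```bash
cat > w.py <<'E'
from plan import *
import sys
st=env.read_state();print(np.round(st["tool_pos"],1),np.round(st["tcp_rot"],4),st["time"],get(),np.round(st["joint_pos"],2))
im=optics.read_camera("wrist");cv2.imwrite(f"pics/{sys.argv[1]}.png",im[:,:,::-1])
for n,z in [("turning_board",0),("corner_post",20),("slide_box",20),("box_centre",35),("box_lip",35),("bay",35)]:
    for x in landmark_of("wrist",n)[:1]: p=px(x["centre"]);print(n,round(x["confidence"],2),np.round(p,1),np.round(onz("wrist",p,z,st),1))
E
python3 w.py w1
```

```text
[450.3 285.6 301.1] [ 0.0012  0.0722  0.9974 -0.    ] 2.75 [450.01527184740354, 289.98439106140313, 300.00199999999995, 1.4381433574272897] [-0.71  0.24  0.08  1.93 -0.02  0.97  0.8 ]
turning_board 0.79 [301.8 176.4] [486.4 259.3   0. ]
corner_post 0.66 [317.1 223.8] [556.4 272.   20. ]
slide_box 0.8 [356.4 198.1] [524.9 334.1  20. ]
box_lip 0.84 [389.2 200.3] [529.9 378.2  35. ]
bay 0.97 [236.3 193.7] [489.3 167.5  35. ]
```

View pics/w1.png

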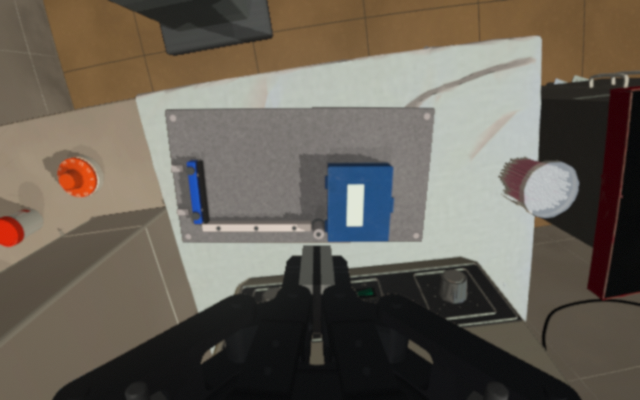

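The wrist view looks from above, with image right = board +y. It shows board corners (167,110), (434,108), (421,242) and (185,242), box top corners (330,164), (392,166), (389,240) and (328,240), the post top at (319,226), and the stop bar at (197,192) with its pad to the right at about x=205. I'll fit these precisely.

```bash
cat > m.py <<'E'
from plan import *
st=env.read_state()
P=lambda uv,z: onz("wrist",uv,z,st)[:2]
for n,z,src in [("turning_board",20,None),("slide_box",50,None)]:
    optics.read_camera("wrist") if n[0]=="t" else 0
    m=trace("wrist",n)[0]["mask"].astype(np.uint8)
    c=max(cv2.findContours(m,0,2)[0],key=cv2.contourArea)[:,0]
    c=cv2.convexHull(c)[:,0]
    w=np.array([P(p,z) for p in c]);r=cv2.minAreaRect(w.astype(np.float32));print(n,r)
    a=cv2.approxPolyDP(c,4,True)[:,0];print([(tuple(map(int,p)),tuple(np.round(P(p,z)).astype(int))) for p in a])
for n,uv,z in [("b",(167,110),20),("b",(434,108),20),("b",(421,242),20),("b",(185,242),20),("box",(330,164),50),("box",(392,166),50),("box",(389,240),50),("box",(328,240),50),("post",(319,226),54),("padnear",(203,160),36),("padfar",(207,220),36),("rail",(203,223),36),("rail",(311,224),36)]:
    print(n,np.round(P(uv,z),1))
E
python3 m.py
```

```text
turning_board ((552.5721435546875, 189.5423583984375), (183.18272399902344, 30.725290298461914), 82.23339080810547)
[((320, 226), (np.int64(556), np.int64(281))), ((317, 241), (np.int64(580), np.int64(274))), ((198, 230), (np.int64(538), np.int64(99))), ((208, 222), (np.int64(527), np.int64(117)))]
slide_box ((522.8699340820312, 334.1737060546875), (93.83625030517578, 113.69352722167969), 82.31937408447266)
[((386, 167), (np.int64(473), np.int64(380))), ((390, 204), (np.int64(525), np.int64(381))), ((383, 244), (np.int64(583), np.int64(367))), ((325, 244), (np.int64(572), np.int64(286))), ((324, 168), (np.int64(463), np.int64(299)))]
b [361.2  98.7]
b [408.  455.8]
b [603.  429.9]
b [554.8  74.1]
box [459.2 307.2]
box [472.7 387.5]
box [578.2 376.3]
box [566.3 291.1]
post [542.  281.6]
padnear [433.1 138. ]
padfar [518.7 123.1]
rail [522.5 116.2]
rail [544.7 269.9]
```

```bash
cat > geo.py <<'E'
from plan import *
C=np.array([483.,259.]);YB=np.radians(-7.7)
Rb=np.array([[np.cos(YB),-np.sin(YB)],[np.sin(YB),np.cos(YB)]])
def W(b): return C+Rb@np.array(b,float)
def B(w): return Rb.T@(np.array(w[:2])-C)
def T(b,z,thb): return [*W(b),z,np.radians(thb)+YB]   # thb: tool-y angle in board frame, deg
def state():
    s=env.read_state();f=np.array(s["force"]);b=B(s["tool_pos"])
    R=rot(s["tcp_rot"]);th=np.degrees(np.arctan2(R[1,1],R[0,1])-YB)
    print("t",s["time"],"tcp board",np.round(b,1),"z",round(float(s["tool_pos"][2]),1),"th",round(th,2),"F board",np.round(Rb.T@f[:2],1),round(float(f[2]),1));return s
E
python3 - <<'E'
from geo import *
a=T((-12,168),120,90);b=T((-12,168),28,90);c=np.array(get())
rows([c+(np.array(a)-c)*(i+1)/6 for i in range(6)]+[np.array(a)+(np.array(b)-a)*(i+1)/4 for i in range(4)]+[b],0)
E
```

```text
[[[-0.42,2.36,3.0,0,0,0.0,0],[-0.84,4.72,6.0,0,0,0.001,0],[-1.25,7.08,9.0,0,0,0.001,0],[-1.67,9.44,12.0,0,0,0.001,0],[-2.09,11.81,15.0,0,0,0.001,0],[-2.51,14.17,18.0,0,0,0.002,0],[-2.51,14.17,20.3,0,0,0.002,0],[-2.51,14.17,22.6,0,0,0.002,0],[-2.51,14.17,24.9,0,0,0.002,0],[-2.51,14.17,27.2,0,0,0.002,0],[-2.51,14.17,27.2,0,0,0.002,0]]]
```

{"op": "arm_command", "data": {
  "increments": [
    [[-0.42,2.36,3.0,0,0,0,0],[-0.84,4.72,6.0,0,0,0,0],[-1.25,7.08,9.0,0,0,0,0],[-1.67,9.44,12.0,0,0,0,0],[-2.09,11.81,15.0,0,0,0,0],[-2.51,14.17,18.0,0,0,0.002,0],[-2.51,14.17,20.3,0,0,0.002,0],[-2.51,14.17,22.6,0,0,0.002,0],[-2.51,14.17,24.9,0,0,0.002,0],[-2.51,14.17,27.2,0,0,0.002,0],[-2.51,14.17,27.2,0,0,0.002,0]]
  ]
}}

```text
time: 4.62
tool_pos: [491.0, 425.2, 26.1]
tcp_rot: [-0.001, 0.07, 0.998, -0.002]
force: [0.3, 0.3, -0.5]
finger_gap: -0.3
```

```bash
python3 - <<'E'
from geo import *
state();print(get())
# approach to y=146 quickly, then slow to 142
p=[(-12,y) for y in (163,158,153,149,147,145,143.5,142,140.5,139,138,138)]
rows([T(q,28,90) for q in p],0)
E
```

```text
t 4.625 tcp board [-14.4 165.8] z 26.1 th 89.72 F board [0.3 0.3] -0.5
[493.6366021149313, 427.1196510994082, 28.001999999999953, 1.4361433574272897]
[[[0.0,-0.5,0.0,0,0,-0.0,0],[0.0,-1.0,0.0,0,0,-0.0,0],[0.0,-1.5,0.0,0,0,-0.0,0],[0.0,-1.9,0.0,0,0,-0.0,0],[0.0,-2.1,0.0,0,0,-0.0,0],[0.0,-2.3,0.0,0,0,-0.0,0],[0.0,-2.45,0.0,0,0,-0.0,0],[0.0,-2.6,0.0,0,0,-0.0,0],[0.0,-2.75,0.0,0,0,-0.0,0],[0.0,-2.9,0.0,0,0,-0.0,0],[0.0,-3.0,0.0,0,0,-0.0,0],[0.0,-3.0,0.0,0,0,-0.0,0]]]
```

{"op": "arm_command", "data": {
  "increments": [
    [[0,-0.5,0,0,0,0,0],[0,-1.0,0,0,0,0,0],[0,-1.5,0,0,0,0,0],[0,-1.9,0,0,0,0,0],[0,-2.1,0,0,0,0,0],[0,-2.3,0,0,0,0,0],[0,-2.45,0,0,0,0,0],[0,-2.6,0,0,0,0,0],[0,-2.75,0,0,0,0,0],[0,-2.9,0,0,0,0,0],[0,-3.0,0,0,0,0,0],[0,-3.0,0,0,0,0,0]]
  ]
}}

```text
time: 6.12
tool_pos: [488.2, 396.2, 28.0]
tcp_rot: [-0.0, 0.07, 0.998, -0.0]
force: [0.6, 0.2, -0.4]
finger_gap: -0.2
```

```bash
python3 - <<'E'
from geo import *
state()
p=[(-12,y) for y in (136.5,135,133.5,132,130.5,129,127.5,126.5,126.5)]
rows([T(q,28,90) for q in p],0)
E
```

```text
t 6.125 tcp board [-13.2 136.7] z 28.0 th 89.69 F board [0.5 0.3] -0.4
[[[0.0,-0.15,0.0,0,0,-0.0,0],[0.0,-0.3,0.0,0,0,-0.0,0],[0.0,-0.45,0.0,0,0,-0.0,0],[0.0,-0.6,0.0,0,0,-0.0,0],[0.0,-0.75,0.0,0,0,-0.0,0],[0.0,-0.9,0.0,0,0,-0.0,0],[0.0,-1.05,0.0,0,0,-0.0,0],[0.0,-1.15,0.0,0,0,-0.0,0],[0.0,-1.15,0.0,0,0,-0.0,0]]]
```

{"op": "arm_command", "data": {
  "increments": [
    [[0,-0.15,0,0,0,0,0],[0,-0.3,0,0,0,0,0],[0,-0.45,0,0,0,0,0],[0,-0.6,0,0,0,0,0],[0,-0.75,0,0,0,0,0],[0,-0.9,0,0,0,0,0],[0,-1.05,0,0,0,0,0],[0,-1.15,0,0,0,0,0],[0,-1.15,0,0,0,0,0]]
  ]
}}

```text
time: 7.25
tool_pos: [486.6, 384.8, 28.0]
tcp_rot: [-0.0, 0.07, 0.998, -0.0]
force: [0.5, 1.1, 0.1]
finger_gap: -0.1
```

```bash
python3 - <<'E'
from geo import *
state()
im=optics.read_camera("wrist");cv2.imwrite("pics/w2.png",im[60:,100:600,::-1])
E
```

```text
t 7.25 tcp board [-13.3 125.1] z 28.0 th 89.69 F board [0.3 1.1] 0.1
```

View pics/w2.png

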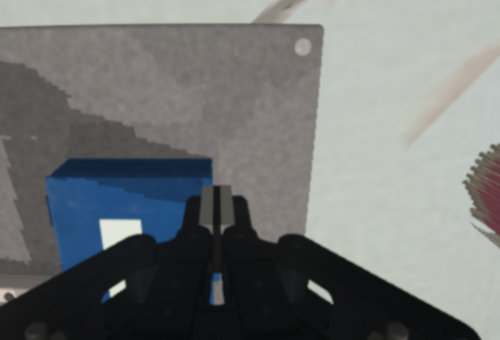

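Contact is starting: the right edge of the box's near end is at the left half of the fingertips, with the near bottom corner at about full-frame (312,218). I'll work out the geometry from that corner.

```bash
python3 - <<'E'
from geo import *
st=state();im=optics.read_camera("wrist")
for uv,z in [((312,218),20),((312,238),50),((167,218),20),((147,236),50),((422,86),20)]: print(uv,np.round(B(onz("wrist",uv,z,st)),1))
for n,z in [("slide_box",20),("box_lip",35)]:
    for x in landmark_of("wrist",n)[:1]: p=px(x["centre"]);print(n,round(x["confidence"],2),np.round(B(onz("wrist",p,z,st)),1))
# finger tips half width
m=optics.camera_model("wrist");Tt=np.linalg.inv(m["tool_from_camera"]);K=np.array(m["camera_matrix"])
for X in [(11,-9,0),(11,9,0),(11,-14,0)]:
    c=Tt@[*X,1];print(X,K@(c[:3]/c[2]))
E
```

```text
t 7.3 tcp board [-13.3 125.3] z 28.0 th 89.69 F board [-0.3  0.8] 0.2
(312, 218) [-21.  123.4]
(312, 238) [-21.8 123.7]
(167, 218) [-21.3  37. ]
(147, 236) [-23.   39.9]
(422, 86) [-94.8 182. ]
slide_box 0.62 [32.  79.8]
(11, -9, 0) [299.2413969  217.67945073   1.        ]
(11, 9, 0) [331.345593   217.67458109   1.        ]
(11, -14, 0) [290.32339904 217.68080343   1.        ]
```

```bash
cat >> geo.py <<'E'
PP=np.array([70.,24.]);H=6.;S0=37.5
def arc(phd,p=-40,press=1.):
    f=np.radians(phd);u=np.array([np.cos(f),np.sin(f)]);v=np.array([-u[1],u[0]])
    s=S0-8*(f+np.pi/2);c=PP-51*u-s*v
    return c-(44+H-press)*u+p*v+[1,1]
E
python3 - <<'E'
from geo import *
print(arc(-90),arc(-45),arc(0))
t=[T((-11,129),28,90),T((-8.5,129),28,90),T(arc(-90)+[0,1],28,90)]+[T(arc(a,press=b),28,180+a) for a,b in zip((-90,-88,-86,-84,-82,-80,-78,-76,-76),(1,)*9)]
rows(t,0)
E
```

```text
[ -6.5 125. ] [-50.06857072  45.35278551] [-29.         -39.93362939]
[[[-0.1,0.25,0.0,0,0,-0.0,0],[-0.35,0.25,0.0,0,0,-0.0,0],[-0.55,-0.05,0.0,0,0,-0.0,0],[-0.55,-0.15,0.0,0,0,-0.0,0],[-0.23,-0.43,0.0,0,0,-0.035,0],[0.07,-0.71,0.0,0,0,-0.07,0],[0.37,-1.01,0.0,0,0,-0.105,0],[0.66,-1.31,0.0,0,0,-0.14,0],[0.93,-1.63,0.0,0,0,-0.175,0],[1.2,-1.95,0.0,0,0,-0.21,0],[1.45,-2.28,0.0,0,0,-0.245,0],[1.45,-2.28,0.0,0,0,-0.245,0]]]
```

{"op": "arm_command", "data": {
  "increments": [
    [[-0.1,0.25,0,0,0,0,0],[-0.35,0.25,0,0,0,0,0],[-0.55,-0.05,0,0,0,0,0],[-0.55,-0.15,0,0,0,0,0],[-0.23,-0.43,0,0,0,-0.035,0],[0.07,-0.71,0,0,0,-0.07,0],[0.37,-1.01,0,0,0,-0.105,0],[0.66,-1.31,0,0,0,-0.14,0],[0.93,-1.63,0,0,0,-0.175,0],[1.2,-1.95,0,0,0,-0.21,0],[1.45,-2.28,0,0,0,-0.245,0],[1.45,-2.28,0,0,0,-0.245,0]]
  ]
}}

```text
time: 8.95
tool_pos: [468.8, 363.9, 28.0]
tcp_rot: [-0.0, -0.053, 0.999, -0.0]
force: [-0.2, 0.3, 0.6]
finger_gap: -0.1
```

```bash
python3 - <<'E'
from geo import *
st=state();im=optics.read_camera("wrist");cv2.imwrite("pics/w3.png",im[:,:,::-1])
print(arc(-76))
E
```

```text
t 8.95 tcp board [-28.1 102.1] z 28.0 th 103.74 F board [-0.2  0.2] 0.6
[-26.49340457 103.75352708]
```

View pics/w3.png

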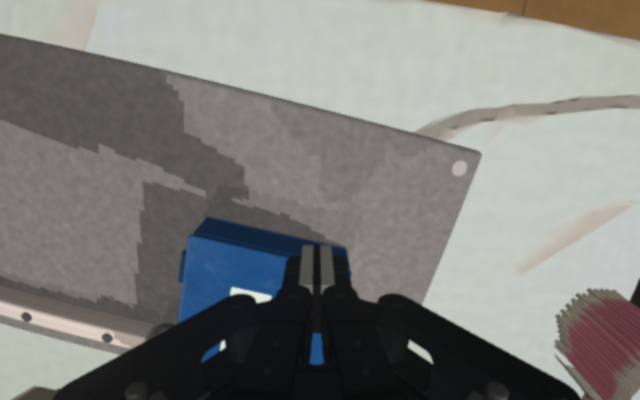

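This view shows the near end edge of the box running from (210,218) to (347,245), with the fingertips beside or on that edge rather than on the lip. The box has barely turned. I'll compute where it is.

```bash
python3 - <<'E'
from geo import *
st=state();im=optics.read_camera("wrist")
for uv,z in [((210,218),20),((347,246),20),((191,236),50),((348,262),50),((481,153),20)]: print(uv,np.round(B(onz("wrist",uv,z,st)),1))
optics.read_camera("side")
for cam in("wrist","side"):
  for n,z in [("slide_box",20),("box_centre",35),("box_lip",35),("corner_post",20)]:
    for x in landmark_of(cam,n)[:1]: p=px(x["centre"]);print(cam,n,round(x["confidence"],2),np.round(B(onz(cam,p,z,st)),1))
i=optics.read_camera("side")[100:220,230:340,::-1];cv2.imwrite('pics/side1.png',cv2.resize(i,None,fx=5,fy=5,interpolation=2))
E
```

```text
t 9.0 tcp board [-27.9 102.4] z 28.0 th 103.73 F board [-0.3 -0.2] 0.0
(210, 218) [-20.4  40. ]
(347, 246) [-22.2 123.4]
(191, 236) [-22.1  39.3]
(348, 262) [-26.9 119.9]
(481, 153) [-95.1 181.7]
wrist slide_box 0.83 [34.5 78.7]
wrist box_lip 0.79 [ 31.  126.1]
wrist corner_post 0.64 [70.1 24.6]
side slide_box 0.56 [33.3 81.2]
side box_centre 0.31 [ 37.8 -93. ]
side box_lip 0.63 [ 41.5 123.6]
side corner_post 0.45 [73.7 20.8]
```

View pics/side1.png

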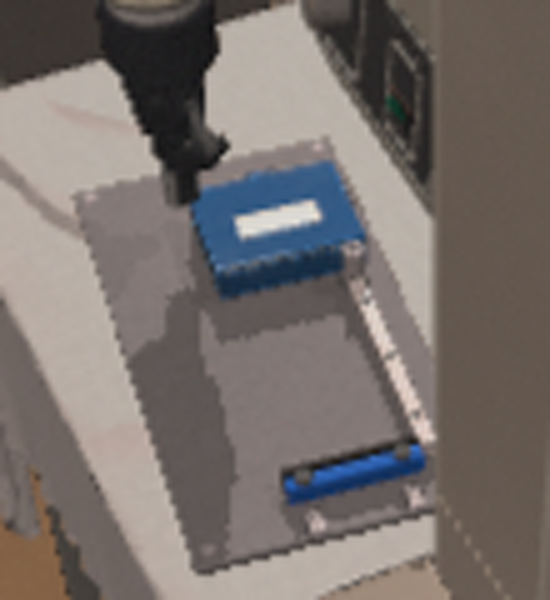

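The box has not moved: its lip is still at y≈124, and the side view shows the fingertip at (180,195), about at box-top level. The fingertips passed over the box, so either the board lies lower than I assumed or the tips are shorter. I'll triangulate to find out.

```bash
python3 - <<'E'
from geo import *
st=state()
def tri(r1,r2):
    (o,d),(p,e)=r1,r2;d=d/np.linalg.norm(d);e=e/np.linalg.norm(e)
    a=np.linalg.lstsq(np.c_[d,-e],p-o,rcond=None)[0];x,y=o+a[0]*d,p+a[1]*e
    return np.round((x+y)/2,1),round(float(np.linalg.norm(x-y)),1)
s1=dict(tool_pos=[450.3,285.6,301.1],tcp_rot=[.0012,.0722,.9974,0])
print("nearleft",tri(ray("wrist",(481,153),st),ray("side",(245.4,139.4))))
print("nearleft w1",tri(ray("wrist",(434,108),s1),ray("side",(245.2,139.6))))
print("nearright w1",tri(ray("wrist",(167,110),s1),ray("side",(270,213))))
print("farleft w1",tri(ray("wrist",(421,242),s1),ray("side",(295,128.6))))
print("boxnearR top",tri(ray("wrist",(191,236),st),ray("side",(230+218/5,100+272/5))))
print("boxnearR bot",tri(ray("wrist",(210,218),st),ray("side",(230+222/5,100+297/5))))
# fingertip in side view vs TCP projection
tp=np.array(st["tool_pos"])
for dz in (0,10,20,30): print(dz,proj("side",tp+[0,0,dz]))
print("crop tip", 230+180/5,100+204/5)
E
```

```text
t 9.55 tcp board [-27.9 102.6] z 28.0 th 103.73 F board [-0.2  0.4] 1.0
nearleft (array([416.6, 457.2,   9.1]), 4.6)
nearleft w1 (array([415.8, 454.6,  10.5]), 3.2)
nearright w1 (array([365.4,  91.8,  16.1]), 4.4)
farleft w1 (array([610.4, 425.7,  12.8]), 4.3)
boxnearR top (array([469.5, 299.3,  45.2]), 1.3)
boxnearR bot (array([470.2, 301. ,  18.5]), 2.5)
0 [266.73631089 146.64945663]
10 [266.44692621 144.58345443]
20 [266.1541771  142.49330831]
30 [265.85800489 140.37859508]
crop tip 266.0 140.8
```

Both cameras agree the visible tips are about 27 mm above the stated TCP: 55 mm when the TCP is at 28 mm. I'll go back to the lip side and lower carefully, watching force.

```bash
python3 - <<'E'
from geo import *
rows([T((-28,104),45,100),T((-28,125),45,95),T((-15,145),45,90),T((-8,148),45,90),T((-8,148),35,90),T((-8,148),28,90),T((-8,148),25,90),T((-8,148),22,90),T((-8,148),20,90),T((-8,148),18,90),T((-8,148),17,90),T((-8,148),17,90)],0)
E
```

```text
[[[0.14,0.06,-1.7,0,0,0.07,0],[-0.37,2.1,-1.7,0,0,0.157,0],[-2.12,3.73,-1.7,0,0,0.245,0],[-2.87,3.85,-1.7,0,0,0.245,0],[-2.87,3.85,-0.7,0,0,0.245,0],[-2.87,3.85,0.0,0,0,0.245,0],[-2.87,3.85,0.3,0,0,0.245,0],[-2.87,3.85,0.6,0,0,0.245,0],[-2.87,3.85,0.8,0,0,0.245,0],[-2.87,3.85,1.0,0,0,0.245,0],[-2.87,3.85,1.1,0,0,0.245,0],[-2.87,3.85,1.1,0,0,0.245,0]]]
```

{"op": "arm_command", "data": {
  "increments": [
    [[0.14,0.06,-1.7,0,0,0.07,0],[-0.37,2.1,-1.7,0,0,0.157,0],[-2.12,3.73,-1.7,0,0,0.245,0],[-2.87,3.85,-1.7,0,0,0.245,0],[-2.87,3.85,-0.7,0,0,0.245,0],[-2.87,3.85,0,0,0,0.245,0],[-2.87,3.85,0.3,0,0,0.245,0],[-2.87,3.85,0.6,0,0,0.245,0],[-2.87,3.85,0.8,0,0,0.245,0],[-2.87,3.85,1.0,0,0,0.245,0],[-2.87,3.85,1.1,0,0,0.245,0],[-2.87,3.85,1.1,0,0,0.245,0]]
  ]
}}

```text
time: 11.05
tool_pos: [493.6, 405.7, 17.0]
tcp_rot: [0.0, 0.07, 0.998, 0.0]
force: [-0.5, -0.4, 0.2]
finger_gap: -0.3
```

```bash
python3 - <<'E'
from geo import *
st=state()
rows([T((-8,148),z,90) for z in (15,13,11,9,7,5,5)],0)
E
```

```text
t 11.05 tcp board [ -9.1 146.8] z 17.0 th 89.69 F board [-0.4 -0.5] 0.2
[[[0.0,-0.0,0.2,0,0,-0.0,0],[0.0,-0.0,0.4,0,0,-0.0,0],[0.0,-0.0,0.6,0,0,-0.0,0],[0.0,-0.0,0.8,0,0,-0.0,0],[0.0,-0.0,1.0,0,0,-0.0,0],[0.0,-0.0,1.2,0,0,-0.0,0],[0.0,-0.0,1.2,0,0,-0.0,0]]]
```

{"op": "arm_command", "data": {
  "increments": [
    [[0,0,0.2,0,0,0,0],[0,0,0.4,0,0,0,0],[0,0,0.6,0,0,0,0],[0,0,0.8,0,0,0,0],[0,0,1.0,0,0,0,0],[0,0,1.2,0,0,0,0],[0,0,1.2,0,0,0,0]]
  ]
}}

```text
time: 11.92
tool_pos: [493.5, 405.6, 4.8]
tcp_rot: [-0.0, 0.07, 0.998, -0.0]
force: [0.1, 0.6, 1.1]
finger_gap: -0.1
```

```bash
python3 - <<'E'
from geo import *
st=state()
rows([T((-8,y),5,90) for y in (145,142,139,137,135,134,133,132,131,130,130)],0)
E
```

```text
t 11.925 tcp board [ -9.3 146.7] z 4.8 th 89.69 F board [-0.   0.6] 1.1
[[[0.0,-0.3,0.0,0,0,-0.0,0],[0.0,-0.6,0.0,0,0,-0.0,0],[0.0,-0.9,0.0,0,0,-0.0,0],[0.0,-1.1,0.0,0,0,-0.0,0],[0.0,-1.3,0.0,0,0,-0.0,0],[0.0,-1.4,0.0,0,0,-0.0,0],[0.0,-1.5,0.0,0,0,-0.0,0],[0.0,-1.6,0.0,0,0,-0.0,0],[0.0,-1.7,0.0,0,0,-0.0,0],[0.0,-1.8,0.0,0,0,-0.0,0],[0.0,-1.8,0.0,0,0,-0.0,0]]]
```

{"op": "arm_command", "data": {
  "increments": [
    [[0,-0.3,0,0,0,0,0],[0,-0.6,0,0,0,0,0],[0,-0.9,0,0,0,0,0],[0,-1.1,0,0,0,0,0],[0,-1.3,0,0,0,0,0],[0,-1.4,0,0,0,0,0],[0,-1.5,0,0,0,0,0],[0,-1.6,0,0,0,0,0],[0,-1.7,0,0,0,0,0],[0,-1.8,0,0,0,0,0],[0,-1.8,0,0,0,0,0]]
  ]
}}

```text
time: 13.3
tool_pos: [491.1, 387.7, 5.0]
tcp_rot: [-0.0, 0.07, 0.998, -0.0]
force: [-0.7, 2.5, 0.8]
finger_gap: -0.0
```

```bash
python3 - <<'E'
from geo import *
st=state()
rows([T((-8,y),5,90) for y in (129,128,127,126,125,124,124)],0)
E
```

```text
t 13.3 tcp board [ -9.3 128.6] z 5.0 th 89.68 F board [-1.1  2.4] 0.8
[[[0.0,-0.1,0.0,0,0,-0.0,0],[0.0,-0.2,0.0,0,0,-0.0,0],[0.0,-0.3,0.0,0,0,-0.0,0],[0.0,-0.4,0.0,0,0,-0.0,0],[0.0,-0.5,0.0,0,0,-0.0,0],[0.0,-0.6,0.0,0,0,-0.0,0],[0.0,-0.6,0.0,0,0,-0.0,0]]]
```

{"op": "arm_command", "data": {
  "increments": [
    [[0,-0.1,0,0,0,0,0],[0,-0.2,0,0,0,0,0],[0,-0.3,0,0,0,0,0],[0,-0.4,0,0,0,0,0],[0,-0.5,0,0,0,0,0],[0,-0.6,0,0,0,0,0],[0,-0.6,0,0,0,0,0]]
  ]
}}

```text
time: 14.18
tool_pos: [489.9, 382.5, 5.1]
tcp_rot: [-0.0, 0.07, 0.998, 0.0]
force: [-1.6, 5.1, 0.1]
finger_gap: -0.0
```

```bash
cat > bx.py <<'E'
from geo import *
def box():
    st=state();optics.read_camera("wrist")
    r=trace("wrist","slide_box")
    if not r: print("no box");return
    m=r[0]["mask"].astype(np.uint8);c=max(cv2.findContours(m,0,2)[0],key=cv2.contourArea)
    a=cv2.approxPolyDP(cv2.convexHull(c),5,True)[:,0]
    for p in a: print(p,"z20",np.round(B(onz("wrist",p,20,st)),0),"z50",np.round(B(onz("wrist",p,50,st)),0))
    L={}
    for n,z in [("slide_box",20),("box_lip",35),("box_centre",35)]:
        for x in landmark_of("wrist",n)[:1]:
            L[n]=B(onz("wrist",px(x["centre"]),z,st));print(n,round(x["confidence"],2),np.round(L[n],1))
if __name__=="__main__": box()
E
python3 bx.py
```

```text
t 14.175 tcp board [ -9.7 123.3] z 5.1 th 89.72 F board [-2.2  4.9] 0.1
[287 228] z20 [-21. 109.] z50 [-33. 112.]
[291 255] z20 [ -5. 110.] z50 [-21. 113.]
[273 299] z20 [22. 99.] z50 [  2. 104.]
[125 347] z20 [58.  6.] z50 [31. 29.]
[ 97 267] z20 [3. 1.] z50 [-14.  25.]
[128 242] z20 [-13.  23.] z50 [-27.  42.]
box_centre 0.82 [36.4 71.1]
```

```bash
python3 - <<'E'
from geo import *
c=get();b=B(c);print(b)
print([np.round(arc(a,p=-42),1) for a in (-90,-85,-80)])
off=b-arc(-85,p=-42);print(off)
t=[]
for i,a in enumerate(np.linspace(-83.5,-67,11)): t.append(T(arc(a,p=-42)+off,5,max(90,0)+ (180+a-90)*(i+1)/11*1.0))
t.append(t[-1]);rows(t,0)
E
```

```text
[ -7.99204625 124.03951092]
[array([ -8.5, 125. ]), array([-16.2, 117.8]), array([-23.3, 109.9])]
[8.22553143 6.28807647]
[[[0.22,-0.23,0.0,0,0,-0.011,0],[0.45,-0.49,0.0,0,0,-0.026,0],[0.68,-0.75,0.0,0,0,-0.047,0],[0.9,-1.02,0.0,0,0,-0.073,0],[1.11,-1.3,0.0,0,0,-0.104,0],[1.31,-1.58,0.0,0,0,-0.141,0],[1.51,-1.86,0.0,0,0,-0.182,0],[1.7,-2.15,0.0,0,0,-0.229,0],[1.87,-2.45,0.0,0,0,-0.282,0],[2.04,-2.75,0.0,0,0,-0.339,0],[2.21,-3.05,0.0,0,0,-0.402,0],[2.21,-3.05,0.0,0,0,-0.402,0]]]
```

{"op": "arm_command", "data": {
  "increments": [
    [[0.22,-0.23,0,0,0,-0.011,0],[0.45,-0.49,0,0,0,-0.026,0],[0.68,-0.75,0,0,0,-0.047,0],[0.9,-1.02,0,0,0,-0.073,0],[1.11,-1.3,0,0,0,-0.104,0],[1.31,-1.58,0,0,0,-0.141,0],[1.51,-1.86,0,0,0,-0.182,0],[1.7,-2.15,0,0,0,-0.229,0],[1.87,-2.45,0,0,0,-0.282,0],[2.04,-2.75,0,0,0,-0.339,0],[2.21,-3.05,0,0,0,-0.402,0],[2.21,-3.05,0,0,0,-0.402,0]]
  ]
}}

```text
time: 15.92
tool_pos: [463.6, 354.0, 4.9]
tcp_rot: [-0.001, -0.131, 0.991, -0.0]
force: [0.1, 0.3, 0.5]
finger_gap: 0.1
```

```bash
python3 bx.py; python3 -c "
from h import *
im=optics.read_camera('wrist');cv2.imwrite('pics/w4.png',im[:,:,::-1])"
```

```text
t 15.925 tcp board [-32.   91.6] z 4.9 th 112.75 F board [0.1 0.3] 0.5
[287 231] z20 [-35.  74.] z50 [-48.  72.]
[291 256] z20 [-22.  82.] z50 [-37.  78.]
[272 298] z20 [ 7. 81.] z50 [-14.  78.]
[124 350] z20 [79. 10.] z50 [45. 20.]
[ 98 272] z20 [ 30. -15.] z50 [ 5. -0.]
[121 247] z20 [ 9. -5.] z50 [-12.   7.]
[135 240] z20 [2. 1.] z50 [-18.  13.]
box_centre 0.66 [32.6 60. ]
```

View pics/w4.png

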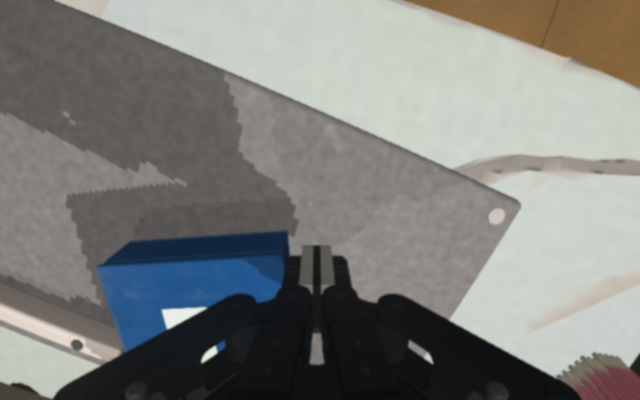

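The box is turning round the post: its near edge runs (135,240)→(287,231), giving φ≈-63°, with the fingertips just off the lip. I continue the arc using this updated pose.

```bash
sed -i 's/^PP=.*/PP=np.array([70.,24.]);H=7.;S0=21.2/' geo.py; python3 - <<'E'
from geo import *
b=B(get());print(b,arc(-63,p=-43))
t=[T(arc(-63,p=-43,press=-4),5,115)]+[T(arc(a,p=-43),5,180+a-1) for a in np.linspace(-62,-40,10)]
t.append(t[-1]);rows(t,0)
E
```

```text
[-30.1000553   93.54531581] [-28.69664387  87.55697272]
[[[0.14,-0.11,0.0,0,0,-0.035,0],[0.26,-0.72,0.0,0,0,-0.07,0],[0.63,-1.02,0.0,0,0,-0.112,0],[0.98,-1.33,0.0,0,0,-0.155,0],[1.32,-1.66,0.0,0,0,-0.197,0],[1.65,-2.0,0.0,0,0,-0.24,0],[1.96,-2.35,0.0,0,0,-0.283,0],[2.26,-2.71,0.0,0,0,-0.325,0],[2.54,-3.08,0.0,0,0,-0.368,0],[2.81,-3.46,0.0,0,0,-0.411,0],[3.06,-3.86,0.0,0,0,-0.453,0],[3.06,-3.86,0.0,0,0,-0.453,0]]]
```

{"op": "arm_command", "data": {
  "increments": [
    [[0.14,-0.11,0,0,0,-0.035,0],[0.26,-0.72,0,0,0,-0.07,0],[0.63,-1.02,0,0,0,-0.112,0],[0.98,-1.33,0,0,0,-0.155,0],[1.32,-1.66,0,0,0,-0.197,0],[1.65,-2.0,0,0,0,-0.24,0],[1.96,-2.35,0,0,0,-0.283,0],[2.26,-2.71,0,0,0,-0.325,0],[2.54,-3.08,0,0,0,-0.368,0],[2.81,-3.46,0,0,0,-0.411,0],[3.06,-3.86,0,0,0,-0.453,0],[3.06,-3.86,0,0,0,-0.453,0]]
  ]
}}

```text
time: 17.73
tool_pos: [442.7, 309.0, 4.9]
tcp_rot: [-0.001, -0.351, 0.936, -0.0]
force: [-4.6, 2.1, 0.6]
finger_gap: -0.0
```

```bash
cat > bx.py <<'E'
from geo import *
def box():
    st=state();im=optics.read_camera("wrist")
    m=trace("wrist","slide_box")[0]["mask"].astype(np.uint8);c=max(cv2.findContours(m,0,2)[0],key=cv2.contourArea)
    a=cv2.approxPolyDP(cv2.convexHull(c),4,True)[:,0]
    near=[p for p in a if p[1]<265];near.sort(key=lambda p:p[0]);print([tuple(map(int,p)) for p in near])
    # bottom near edge: leftmost/rightmost of the upper hull edge
    top=sorted(near,key=lambda p:p[1])[:1]+[p for p in near]
    r=min(near,key=lambda p:p[1]+0.3*abs(p[0]-290));l=min(near,key=lambda p:p[1]*1.0+0.15*p[0])
    q=[B(onz("wrist",p,20,st)) for p in near]
    print("z20",[tuple(np.round(x,0)) for x in q])
    for n,z in [("box_lip",35),("box_centre",35),("corner_post",20)]:
        for x in landmark_of("wrist",n)[:1]: print(n,round(x["confidence"],2),np.round(B(onz("wrist",px(x["centre"]),z,st)),1))
box()
E
python3 bx.py
```

```text
t 17.725 tcp board [-46.7  44.1] z 4.9 th 138.77 F board [-4.9  1.5] 0.6
[(129, 241), (288, 232), (291, 255)]
z20 [(np.float64(27.0), np.float64(-24.0)), (np.float64(-41.0), np.float64(28.0)), (np.float64(-33.0), np.float64(39.0))]
box_centre 0.82 [25.4 45.1]
```

```bash
sed -i 's/^PP=.*/PP=np.array([70.,24.]);H=7.;S0=17.6/' geo.py; python3 - <<'E'
from geo import *
b=B(get());off=b-arc(-38,p=-43);print(b,off)
t=[T(arc(a,p=-43-2*i/10)+off,5,180+a-1) for i,a in enumerate(np.linspace(-36,-14,11))]
t.append(t[-1]);rows(t,0)
E
```

```text
[-43.17048179  46.05338016] [-1.74236332  0.90361583]
[[[0.31,-0.21,0.0,0,0,-0.07,0],[0.66,-0.45,0.0,0,0,-0.109,0],[1.01,-0.71,0.0,0,0,-0.147,0],[1.34,-0.97,0.0,0,0,-0.185,0],[1.66,-1.25,0.0,0,0,-0.224,0],[1.98,-1.55,0.0,0,0,-0.262,0],[2.28,-1.85,0.0,0,0,-0.301,0],[2.57,-2.17,0.0,0,0,-0.339,0],[2.84,-2.49,0.0,0,0,-0.377,0],[3.11,-2.83,0.0,0,0,-0.416,0],[3.36,-3.17,0.0,0,0,-0.454,0],[3.36,-3.17,0.0,0,0,-0.454,0]]]
```

{"op": "arm_command", "data": {
  "increments": [
    [[0.31,-0.21,0,0,0,-0.07,0],[0.66,-0.45,0,0,0,-0.109,0],[1.01,-0.71,0,0,0,-0.147,0],[1.34,-0.97,0,0,0,-0.185,0],[1.66,-1.25,0,0,0,-0.224,0],[1.98,-1.55,0,0,0,-0.262,0],[2.28,-1.85,0,0,0,-0.301,0],[2.57,-2.17,0,0,0,-0.339,0],[2.84,-2.49,0,0,0,-0.377,0],[3.11,-2.83,0,0,0,-0.416,0],[3.36,-3.17,0,0,0,-0.454,0],[3.36,-3.17,0,0,0,-0.454,0]]
  ]
}}

```text
time: 19.48
tool_pos: [439.0, 262.0, 4.8]
tcp_rot: [-0.001, -0.552, 0.834, -0.0]
force: [-4.4, -0.3, 2.7]
finger_gap: 0.3
```

```bash
python3 bx.py; python3 -c "
from h import *
print(np.round(env.read_state()['joint_pos'],2))
im=optics.read_camera('wrist');cv2.imwrite('pics/w5.png',im[:,:,::-1])"
```

```text
t 19.475 tcp board [-44.   -2.9] z 4.8 th 164.67 F board [-4.4 -0.9] 2.7
[(97, 264), (129, 237), (288, 231), (290, 256)]
z20 [(np.float64(77.0), np.float64(-24.0)), (np.float64(51.0), np.float64(-35.0)), (np.float64(-32.0), np.float64(-16.0)), (np.float64(-29.0), np.float64(-2.0))]
box_centre 0.57 [21.1 27.7]
[-0.43  0.66 -0.27  2.19  0.51  0.35  1.62]
```

View pics/w5.png

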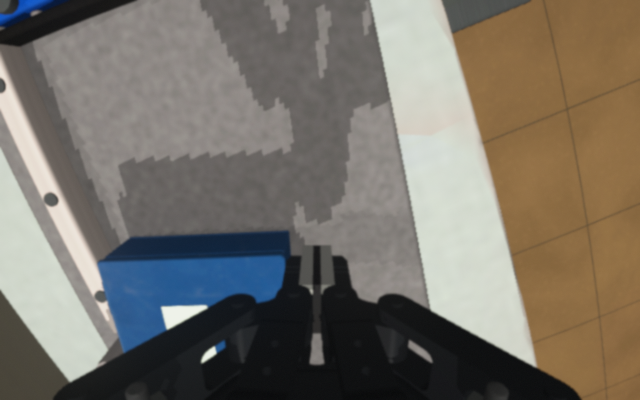

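Box is at φ≈-13°, its near edge running (129,237)→(288,231), with the rail visible at left. I'll finish the arc.

```bash
sed -i 's/^PP=.*/PP=np.array([70.,24.]);H=7.;S0=18.5/' geo.py; python3 - <<'E'
from geo import *
b=B(get());off=b-arc(-13.5,p=-44);print(b,off);import json;json.dump(list(off),open("off.json","w"))
t=[T(arc(a,p=-44-2*i/8)+off,5,min(180+a,178)) for i,a in enumerate(np.linspace(-12,-2,8))]
t.append(t[-1]);rows(t,0)
E
```

```text
[-41.31164701  -0.10281913] [-2.00547663  1.70603247]
[[[0.24,-0.14,0.0,0,0,-0.053,0],[0.49,-0.29,0.0,0,0,-0.078,0],[0.73,-0.44,0.0,0,0,-0.102,0],[0.97,-0.6,0.0,0,0,-0.127,0],[1.21,-0.76,0.0,0,0,-0.152,0],[1.44,-0.93,0.0,0,0,-0.177,0],[1.67,-1.11,0.0,0,0,-0.202,0],[1.89,-1.29,0.0,0,0,-0.227,0],[1.89,-1.29,0.0,0,0,-0.227,0]]]
```

{"op": "arm_command", "data": {
  "increments": [
    [[0.24,-0.14,0,0,0,-0.053,0],[0.49,-0.29,0,0,0,-0.078,0],[0.73,-0.44,0,0,0,-0.102,0],[0.97,-0.6,0,0,0,-0.127,0],[1.21,-0.76,0,0,0,-0.152,0],[1.44,-0.93,0,0,0,-0.177,0],[1.67,-1.11,0,0,0,-0.202,0],[1.89,-1.29,0,0,0,-0.227,0],[1.89,-1.29,0,0,0,-0.227,0]]
  ]
}}

```text
time: 20.9
tool_pos: [443.7, 240.3, 4.8]
tcp_rot: [-0.001, -0.643, 0.766, -0.0]
force: [-5.0, 0.3, 1.5]
finger_gap: 0.2
```

```bash
python3 bx.py; python3 - <<'E'
from geo import *
import json;off=np.array(json.load(open("off.json")))
t=[T(arc(a,p=-46-.3*i)+off,5,min(180+a,179)) for i,a in enumerate((-1,0,1,2))]
t.append(t[-1]);rows(t,0)
E
```

```text
t 20.9 tcp board [-36.4 -23.8] z 4.8 th 177.7 F board [-5.  -0.4] 1.5
[(98, 255), (129, 233), (289, 230), (290, 256)]
z20 [(np.float64(84.0), np.float64(-23.0)), (np.float64(63.0), np.float64(-36.0)), (np.float64(-22.0), np.float64(-34.0)), (np.float64(-22.0), np.float64(-19.0))]
box_centre 0.82 [20.5 17.5]
[[[0.19,-0.09,0.0,0,0,-0.018,0],[0.38,-0.19,0.0,0,0,-0.018,0],[0.56,-0.29,0.0,0,0,-0.018,0],[0.75,-0.39,0.0,0,0,-0.018,0],[0.75,-0.39,0.0,0,0,-0.018,0]]]
```

{"op": "arm_command", "data": {
  "increments": [
    [[0.19,-0.09,0,0,0,-0.018,0],[0.3,-0.15,0,0,0,-0.018,0],[0.3,-0.15,0,0,0,-0.018,0]]
  ]
}}

```text
time: 21.52
tool_pos: [444.2, 238.3, 4.8]
tcp_rot: [-0.0, -0.65, 0.76, 0.001]
force: [-7.2, 0.8, 0.9]
finger_gap: -0.3
```

```bash
python3 - <<'E'
from geo import *
# fix stored command: previous rows ended at x .75,y -.39 ; actual .3,-.15
c=get();s,co=np.sin(c[3]+.0),np.cos(c[3]);th0=c[3]-.018;s,co=np.sin(th0),np.cos(th0)
dx,dy=(.3-.75)*10,(-.15+.39)*10
json.dump([c[0]-s*dx+co*dy,c[1]+co*dx+s*dy,c[2],c[3]],open(F,"w"))
state();print(B(get()))
E
python3 bx.py
```

```text
t 21.525 tcp board [-35.6 -25.7] z 4.8 th 178.79 F board [-7.2 -0.1] 0.9
[-32.35456615 -24.75028086]
t 21.525 tcp board [-35.6 -25.7] z 4.8 th 178.79 F board [-7.2 -0.1] 0.9
[(97, 257), (127, 233), (289, 230), (291, 255)]
z20 [(np.float64(86.0), np.float64(-21.0)), (np.float64(65.0), np.float64(-36.0)), (np.float64(-21.0), np.float64(-36.0)), (np.float64(-22.0), np.float64(-21.0))]
box_centre 0.77 [22.9 18.7]
```

{"op": "arm_command", "data": {
  "increments": [
    [[0,-0.05,0,0,0,0,0],[0,-0.1,0,0,0,0,0],[0,-0.1,0,0,0,0,0],[0,-0.1,0,0,0,0,0]]
  ]
}}

```text
time: 22.28
tool_pos: [444.3, 238.3, 4.8]
tcp_rot: [-0.001, -0.65, 0.76, 0.001]
force: [-7.3, 2.1, 2.1]
finger_gap: -0.2
```

```bash
python3 - <<'E'
from geo import *
st=state();optics.read_camera("wrist")
m=trace("wrist","slide_box")[0]["mask"].astype(np.uint8)
# fit bottom near edge (upper boundary of mask) line
cols=np.arange(145,280,3);r=[np.argmax(m[:,c]) for c in cols]
q=np.array([B(onz("wrist",(c,a),20,st)) for c,a in zip(cols,r)])
f=np.polyfit(q[:,0],q[:,1],1);print("near-end edge tilt deg",np.degrees(np.arctan(f[0])), "y at x=19:",np.polyval(f,19))
E
```

```text
t 22.275 tcp board [-35.6 -25.7] z 4.8 th 178.82 F board [-7.5  1.1] 2.1
near-end edge tilt deg 0.293579074946745 y at x=19: -35.7502682564862
```

{"op": "arm_command", "data": {
  "increments": [
    [[0,-0.1,0,0,0,0,0],[0,-0.15,0,0,0,0,0],[0,-0.15,0,0,0,0,0],[0,-0.15,0,0,0,0,0]]
  ]
}}

```text
time: 22.88
tool_pos: [444.3, 238.2, 4.8]
tcp_rot: [-0.002, -0.651, 0.759, 0.001]
force: [-9.8, 2.6, 4.2]
finger_gap: 0.1
```

```bash
python3 - <<'E'
from geo import *
c=get();s,co=np.sin(c[3]),np.cos(c[3])
c[0]-=2.5*co;c[1]-=2.5*s;json.dump(c,open(F,"w"))
state();print(B(get()))
E
```

```text
t 22.875 tcp board [-35.6 -25.8] z 4.8 th 178.87 F board [-10.1   1.3] 4.2
[-29.8549299  -24.79292615]
```

Flush against the rail: near-edge tilt is about 0.3° and it holds firm at 10 N. Next I move the pusher round to the box's left end.

```bash
python3 - <<'E'
from geo import *
rows([T((-38,-25),5,179),T((-48,-25),15,179),T((-50,-25),40,179),T((-45,0),60,179),T((-25,30),60,179),T((0,70),60,179),T((17,103),60,179),T((17,105),40,179),T((17,105),20,179),T((17,105),7,179),T((17,105),5,179)],0)
E
```

```text
[[[0.03,0.81,0.0,0,0,0.0,0],[0.05,1.81,-1.0,0,0,0.0,0],[0.06,2.01,-3.5,0,0,0.0,0],[-2.45,1.56,-5.5,0,0,0.0,0],[-5.49,-0.39,-5.5,0,0,0.0,0],[-9.53,-2.82,-5.5,0,0,0.0,0],[-12.86,-4.47,-5.5,0,0,0.0,0],[-13.06,-4.46,-3.5,0,0,0.0,0],[-13.06,-4.46,-1.5,0,0,0.0,0],[-13.06,-4.46,-0.2,0,0,0.0,0],[-13.06,-4.46,0.0,0,0,0.0,0]]]
```

{"op": "arm_command", "data": {
  "increments": [
    [[0.03,0.81,0,0,0,0,0],[0.05,1.81,-1.0,0,0,0,0],[0.06,2.01,-3.5,0,0,0,0],[-2.45,1.56,-5.5,0,0,0,0],[-5.49,-0.39,-5.5,0,0,0,0],[-9.53,-2.82,-5.5,0,0,0,0],[-12.86,-4.47,-5.5,0,0,0,0],[-13.06,-4.46,-5.5,0,0,0,0],[-13.06,-4.46,-3.5,0,0,0,0],[-13.06,-4.46,-1.5,0,0,0,0],[-13.06,-4.46,-0.2,0,0,0,0],[-13.06,-4.46,0,0,0,0,0]]
  ]
}}

```text
time: 24.38
tool_pos: [511.1, 358.2, 3.2]
tcp_rot: [-0.002, -0.65, 0.76, -0.0]
force: [-0.3, 0.4, 1.1]
finger_gap: 0.0
```

```bash
cat > look.py <<'E'
from geo import *
import sys
st=state();im=optics.read_camera("wrist");cv2.imwrite(f"pics/{sys.argv[1]}.png",im[:,:,::-1])
for n,z in [("box_lip",35),("box_centre",35),("slide_box",20),("corner_post",20)]:
    for x in landmark_of("wrist",n)[:1]: print(n,round(x["confidence"],2),np.round(B(onz("wrist",px(x["centre"]),z,st)),1))
E
python3 look.py w6; python3 - <<'E'
from geo import *
rows([T((17+.1*i,y),5,179) for i,y in enumerate((100,96,93,91,89,87.5,86,85,84,83,82,82))],0)
E
```

```text
t 24.375 tcp board [ 14.5 102.1] z 3.2 th 178.73 F board [-0.3  0.3] 1.1
box_lip 0.67 [-22.6  17.8]
box_centre 0.93 [21.4 19. ]
slide_box 0.74 [22.3 17.8]
corner_post 0.91 [72.8 23.7]
[[[0.5,-0.01,0.0,0,0,0.0,0],[0.9,-0.03,0.0,0,0,0.0,0],[1.2,-0.04,0.0,0,0,0.0,0],[1.4,-0.06,0.0,0,0,0.0,0],[1.6,-0.07,0.0,0,0,0.0,0],[1.75,-0.08,0.0,0,0,0.0,0],[1.9,-0.1,0.0,0,0,0.0,0],[2.0,-0.11,0.0,0,0,0.0,0],[2.1,-0.12,0.0,0,0,0.0,0],[2.2,-0.13,0.0,0,0,0.0,0],[2.3,-0.14,0.0,0,0,0.0,0],[2.3,-0.15,0.0,0,0,0.0,0]]]
```

View pics/w6.png

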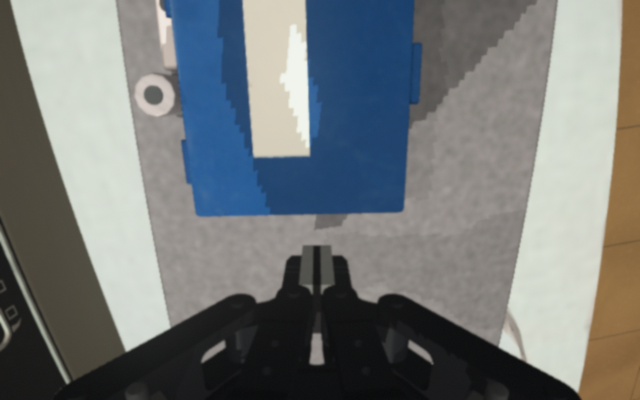

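The box sits square against the rail and post, with its left end edge at row 214 (columns 196–405) and the fingers at (316,246). Now I push along the rail.

{"op": "arm_command", "data": {
  "increments": [
    [[0.5,-0.01,0,0,0,0,0],[0.9,-0.03,0,0,0,0,0],[1.2,-0.04,0,0,0,0,0],[1.4,-0.06,0,0,0,0,0],[1.6,-0.07,0,0,0,0,0],[1.75,-0.08,0,0,0,0,0],[1.9,-0.1,0,0,0,0,0],[2.0,-0.11,0,0,0,0,0],[2.1,-0.12,0,0,0,0,0],[2.2,-0.13,0,0,0,0,0],[2.3,-0.14,0,0,0,0,0],[2.3,-0.15,0,0,0,0,0]]
  ]
}}

```text
time: 26.12
tool_pos: [510.0, 337.5, 5.1]
tcp_rot: [0.0, -0.65, 0.76, 0.0]
force: [-1.3, 3.5, -1.0]
finger_gap: 0.2
```

```bash
python3 - <<'E'
from geo import *
state()
rows([T((18.2+.1*i,y),5,179) for i,y in enumerate(np.linspace(78,38,11))]+[T((19.2,38),5,179)],0)
E
```

```text
t 26.125 tcp board [16.3 81.5] z 5.1 th 178.75 F board [-1.8  3.3] -1.0
[[[0.4,-0.02,0.0,0,0,0.0,0],[0.8,-0.04,0.0,0,0,0.0,0],[1.2,-0.05,0.0,0,0,0.0,0],[1.6,-0.07,0.0,0,0,0.0,0],[2.0,-0.09,0.0,0,0,0.0,0],[2.4,-0.1,0.0,0,0,0.0,0],[2.8,-0.12,0.0,0,0,0.0,0],[3.2,-0.14,0.0,0,0,0.0,0],[3.6,-0.15,0.0,0,0,0.0,0],[4.0,-0.17,0.0,0,0,0.0,0],[4.4,-0.19,0.0,0,0,0.0,0],[4.4,-0.19,0.0,0,0,0.0,0]]]
```

{"op": "arm_command", "data": {
  "increments": [
    [[0.4,-0.02,0,0,0,0,0],[0.8,-0.04,0,0,0,0,0],[1.2,-0.05,0,0,0,0,0],[1.6,-0.07,0,0,0,0,0],[2.0,-0.09,0,0,0,0,0],[2.4,-0.1,0,0,0,0,0],[2.8,-0.12,0,0,0,0,0],[3.2,-0.14,0,0,0,0,0],[3.6,-0.15,0,0,0,0,0],[4.0,-0.17,0,0,0,0,0],[4.4,-0.19,0,0,0,0,0],[4.4,-0.19,0,0,0,0,0]]
  ]
}}

```text
time: 27.62
tool_pos: [504.3, 292.6, 5.0]
tcp_rot: [-0.001, -0.65, 0.76, 0.0]
force: [-1.8, 3.2, -0.3]
finger_gap: -0.2
```

```bash
python3 - <<'E'
from geo import *
st=state();im=optics.read_camera("wrist")
for n,z in [("box_centre",35),("box_lip",35),("end_stop",20)]:
    for x in landmark_of("wrist",n)[:1]: print(n,round(x["confidence"],2),np.round(B(onz("wrist",px(x["centre"]),z,st)),1))
rows([T((19.3+.1*i,y),5,179) for i,y in enumerate(np.linspace(35,3,11))]+[T((20.3,3),5,179)],0)
E
```

```text
t 27.625 tcp board [16.6 36.2] z 5.0 th 178.74 F board [-2.2  2.9] -0.3
box_centre 0.82 [ 20.6 -28.1]
box_lip 0.62 [-22.  -28.6]
[[[0.3,-0.01,0.0,0,0,0.0,0],[0.62,-0.03,0.0,0,0,0.0,0],[0.94,-0.04,0.0,0,0,0.0,0],[1.26,-0.06,0.0,0,0,0.0,0],[1.58,-0.07,0.0,0,0,0.0,0],[1.9,-0.09,0.0,0,0,0.0,0],[2.22,-0.11,0.0,0,0,0.0,0],[2.54,-0.12,0.0,0,0,0.0,0],[2.86,-0.14,0.0,0,0,0.0,0],[3.18,-0.15,0.0,0,0,0.0,0],[3.5,-0.17,0.0,0,0,0.0,0],[3.5,-0.17,0.0,0,0,0.0,0]]]
```

{"op": "arm_command", "data": {
  "increments": [
    [[0.3,-0.01,0,0,0,0,0],[0.62,-0.03,0,0,0,0,0],[0.94,-0.04,0,0,0,0,0],[1.26,-0.06,0,0,0,0,0],[1.58,-0.07,0,0,0,0,0],[1.9,-0.09,0,0,0,0,0],[2.22,-0.11,0,0,0,0,0],[2.54,-0.12,0,0,0,0,0],[2.86,-0.14,0,0,0,0,0],[3.18,-0.15,0,0,0,0,0],[3.5,-0.17,0,0,0,0,0],[3.5,-0.17,0,0,0,0,0]]
  ]
}}

```text
time: 29.32
tool_pos: [500.8, 257.9, 5.0]
tcp_rot: [-0.0, -0.65, 0.76, 0.0]
force: [-2.7, 5.0, -0.5]
finger_gap: 0.2
```

```bash
python3 look.py w7; python3 - <<'E'
from geo import *
rows([T((20.4,y),5,179) for y in np.linspace(1,-9,10)]+[T((20.4,-9),5,179)],0)
E
```

```text
t 29.325 tcp board [17.8  1.3] z 5.0 th 178.74 F board [-3.3  4.6] -0.5
box_lip 0.98 [-23.1 -63.8]
box_centre 0.57 [ 21.8 -62.8]
slide_box 0.86 [ 21.3 -65.5]
corner_post 0.56 [70.8 20.4]
[[[0.2,-0.01,0.0,0,0,0.0,0],[0.31,-0.01,0.0,0,0,0.0,0],[0.42,-0.01,0.0,0,0,0.0,0],[0.53,-0.02,0.0,0,0,0.0,0],[0.64,-0.02,0.0,0,0,0.0,0],[0.75,-0.02,0.0,0,0,0.0,0],[0.86,-0.02,0.0,0,0,0.0,0],[0.97,-0.02,0.0,0,0,0.0,0],[1.08,-0.03,0.0,0,0,0.0,0],[1.2,-0.03,0.0,0,0,0.0,0],[1.2,-0.03,0.0,0,0,0.0,0]]]
```

View pics/w7.png

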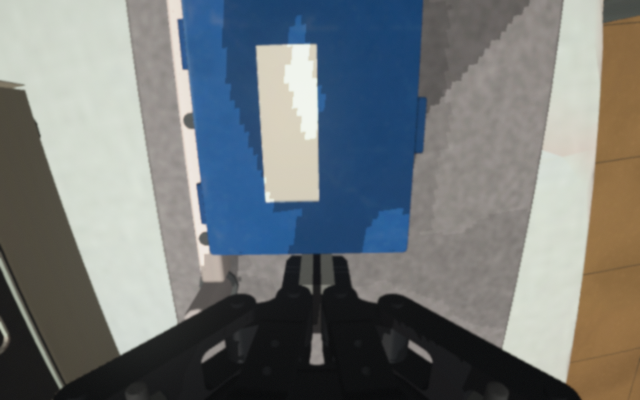

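The box is sliding along the rail, flush on its left side, with the fingers on its end wall at about (316,254). Now the slow feel for the stop.

{"op": "arm_command", "data": {
  "increments": [
    [[0.2,-0.01,0,0,0,0,0],[0.31,-0.01,0,0,0,0,0],[0.42,-0.01,0,0,0,0,0],[0.53,-0.02,0,0,0,0,0],[0.64,-0.02,0,0,0,0,0],[0.75,-0.02,0,0,0,0,0],[0.86,-0.02,0,0,0,0,0],[0.97,-0.02,0,0,0,0,0],[1.08,-0.03,0,0,0,0,0],[1.2,-0.03,0,0,0,0,0],[1.2,-0.03,0,0,0,0,0]]
  ]
}}

```text
time: 30.95
tool_pos: [499.3, 246.3, 5.0]
tcp_rot: [-0.0, -0.65, 0.76, 0.0]
force: [-2.7, 5.0, -0.6]
finger_gap: -0.0
```

```bash
python3 - <<'E'
from geo import *
state()
rows([T((20.4,y),5,179) for y in np.linspace(-9.75,-15,8)]+[T((20.4,-15),5,179)],0)
E
```

```text
t 30.95 tcp board [ 17.9 -10.4] z 5.0 th 178.74 F board [-3.3  4.6] -0.6
[[[0.07,0.0,0.0,0,0,0.0,0],[0.15,-0.0,0.0,0,0,0.0,0],[0.22,-0.0,0.0,0,0,0.0,0],[0.3,-0.0,0.0,0,0,0.0,0],[0.37,-0.0,0.0,0,0,0.0,0],[0.45,-0.01,0.0,0,0,0.0,0],[0.52,-0.01,0.0,0,0,0.0,0],[0.6,-0.01,0.0,0,0,0.0,0],[0.6,-0.01,0.0,0,0,0.0,0]]]
```

{"op": "arm_command", "data": {
  "increments": [
    [[0.07,0,0,0,0,0,0],[0.15,0,0,0,0,0,0],[0.22,0,0,0,0,0,0],[0.3,0,0,0,0,0,0],[0.3,0,0,0,0,0,0]]
  ]
}}

```text
time: 31.58
tool_pos: [498.9, 243.3, 5.0]
tcp_rot: [-0.0, -0.65, 0.76, 0.0]
force: [-2.1, 5.1, -0.9]
finger_gap: -0.2
```

{"op": "arm_command", "data": {
  "increments": [
    [[0.07,0,0,0,0,0,0],[0.15,0,0,0,0,0,0],[0.22,0,0,0,0,0,0],[0.3,0,0,0,0,0,0],[0.3,0,0,0,0,0,0]]
  ]
}}

```text
time: 32.2
tool_pos: [498.5, 240.3, 5.0]
tcp_rot: [-0.0, -0.65, 0.76, 0.0]
force: [-2.4, 4.2, -0.8]
finger_gap: -0.2
```

{"op": "arm_command", "data": {
  "increments": [
    [[0.07,0,0,0,0,0,0],[0.15,0,0,0,0,0,0],[0.22,0,0,0,0,0,0],[0.3,0,0,0,0,0,0],[0.3,0,0,0,0,0,0]]
  ]
}}

```text
time: 32.83
tool_pos: [498.1, 237.8, 5.0]
tcp_rot: [0.0, -0.65, 0.76, 0.0]
force: [-3.2, 6.4, -1.6]
finger_gap: -0.2
```

```bash
python3 -c "
from geo import *
state()
i=optics.read_camera('side')[100:220,230:340,::-1];cv2.imwrite('pics/side2.png',cv2.resize(i,None,fx=5,fy=5,interpolation=2))"
```

```text
t 32.825 tcp board [ 17.8 -19. ] z 5.0 th 178.76 F board [-4.   5.9] -1.6
```

View pics/side2.png

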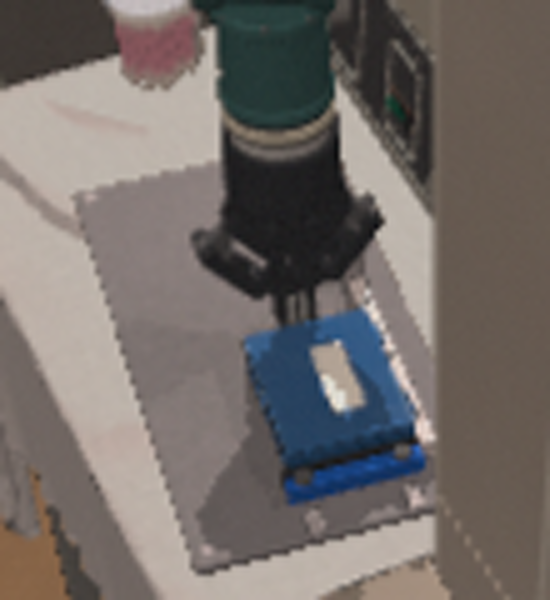

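The box is at the stop bar (blue bar at (355,470), pad touching), and force is starting to rise. I continue in small steps.

{"op": "arm_command", "data": {
  "increments": [
    [[0.05,0,0,0,0,0,0],[0.1,0,0,0,0,0,0],[0.15,0,0,0,0,0,0],[0.15,0,0,0,0,0,0]]
  ]
}}

```text
time: 33.38
tool_pos: [497.9, 236.5, 5.0]
tcp_rot: [0.0, -0.65, 0.76, 0.0]
force: [-2.5, 6.3, -1.2]
finger_gap: 0.1
```

{"op": "arm_command", "data": {
  "increments": [
    [[0.05,0,0,0,0,0,0],[0.1,0,0,0,0,0,0],[0.15,0,0,0,0,0,0],[0.15,0,0,0,0,0,0]]
  ]
}}

```text
time: 33.88
tool_pos: [497.8, 235.3, 5.1]
tcp_rot: [0.001, -0.65, 0.76, 0.001]
force: [-1.9, 6.2, -2.1]
finger_gap: 0.3
```

{"op": "arm_command", "data": {
  "increments": [
    [[0.05,0,0,0,0,0,0],[0.1,0,0,0,0,0,0],[0.15,0,0,0,0,0,0],[0.15,0,0,0,0,0,0]]
  ]
}}

```text
time: 34.38
tool_pos: [497.8, 235.3, 5.2]
tcp_rot: [0.002, -0.65, 0.76, 0.001]
force: [-3.0, 7.2, -2.7]
finger_gap: -0.0
```

{"op": "arm_command", "data": {
  "increments": [
    [[0.05,0,0,0,0,0,0],[0.1,0,0,0,0,0,0],[0.1,0,0,0,0,0,0]]
  ]
}}

```text
time: 34.75
tool_pos: [497.8, 235.3, 5.4]
tcp_rot: [0.002, -0.65, 0.76, 0.002]
force: [-3.3, 9.0, -2.2]
finger_gap: -0.1
```

{"op": "arm_command", "data": {
  "increments": [
    [[0.05,0,0,0,0,0,0],[0.08,0,0,0,0,0,0],[0.08,0,0,0,0,0,0],[0.08,0,0,0,0,0,0]]
  ]
}}

```text
time: 35.25
tool_pos: [497.8, 235.3, 5.5]
tcp_rot: [0.003, -0.651, 0.759, 0.002]
force: [-3.0, 9.3, -2.6]
finger_gap: 0.0
```

```bash
python3 look.py w8; python3 - <<'E'
from geo import *
st=env.read_state()
m=trace("wrist","slide_box")[0]["mask"].astype(np.uint8)
rr=[];
for r in range(20,235,5):
    c=np.flatnonzero(m[r]);rr.append((r,c[0],c[-1]))
for k,nm in ((1,"rail side"),(2,"lip side")):
    q=np.array([B(onz("wrist",(a[k],a[0]),50,st)) for a in rr]);f=np.polyfit(q[:,1],q[:,0],1);print(nm,"tilt",np.degrees(np.arctan(f[0])),np.median(q[:,0]))
E
```

```text
t 35.25 tcp board [ 17.9 -21.5] z 5.5 th 178.86 F board [-4.2  8.8] -2.6
box_lip 0.61 [-23.3 -87.6]
box_centre 0.94 [ 21.3 -86.1]
slide_box 0.71 [ 22.3 -86.1]
rail side tilt 0.07056743426149836 64.04921691985183
lip side tilt 0.46947651355276043 -21.295700629163257
```

{"op": "arm_command", "data": {
  "increments": [
    [[0.05,0,0,0,0,0,0],[0.08,0,0,0,0,0,0],[0.08,0,0,0,0,0,0],[0.08,0,0,0,0,0,0]]
  ]
}}

```text
time: 36.05
tool_pos: [497.8, 235.3, 5.6]
tcp_rot: [0.004, -0.651, 0.759, 0.002]
force: [-2.7, 10.1, -2.2]
finger_gap: 0.1
```

{"op": "arm_command", "data": {
  "increments": [
    [[-0.3,0,0,0,0,0,0],[-0.6,0,0,0,0,0,0],[-0.9,0,0,0,0,0,0],[-1.3,0,0,0,0,0,0],[-2.0,0,0,0,0,0,0],[-3.5,0,0,0,0,0,0],[-4,0,-2,0,0,0,0],[-4,0,-5,0,0,0,0],[-4,0,-9,0,0,0,0],[-4,0,-13,0,0,0,0],[-4,0,-16,0,0,0,0],[-4,0,-16,0,0,0,0]]
  ]
}}

```text
time: 37.55
tool_pos: [505.2, 272.2, 167.7]
tcp_rot: [0.003, -0.65, 0.76, -0.0]
force: [0.8, 0.2, -0.9]
finger_gap: -0.3
```

```bash
python3 look.py w9; python3 - <<'E'
from geo import *
st=env.read_state()
m=trace("wrist","slide_box")[0]["mask"].astype(np.uint8)
c=max(cv2.findContours(m,0,2)[0],key=cv2.contourArea);a=cv2.approxPolyDP(cv2.convexHull(c),4,True)[:,0]
print([(tuple(map(int,p)),tuple(np.round(B(onz("wrist",p,50,st)),0))) for p in a])
e=trace("wrist","end_stop")
if e: 
    ys,xs=np.nonzero(e[0]["mask"]);print("stop",e[0]["confidence"],xs.min(),xs.max(),ys.min(),ys.max())
    print(np.round(B(onz("wrist",(xs.mean(),ys.max()),36,st)),1))
optics.read_camera("side")
for n,z in [("box_centre",35),("box_lip",35),("timer_centre",22),("cup_centre",30),("tape_centre",10)]:
    for x in landmark_of("side",n)[:1]: p=px(x["centre"]);print(n,round(x["confidence"],2),np.round(p,1),np.round(B(onz("side",p,z)),1))
E
```

```text
t 37.55 tcp board [20.2 16. ] z 167.7 th 178.77 F board [0.7 0.3] -0.9
box_lip 0.94 [-24.  -89.2]
box_centre 0.75 [ 22.1 -86. ]
slide_box 0.9 [ 24.6 -83.4]
corner_post 0.65 [73.9 20.5]
[((365, 0), (np.float64(-23.0), np.float64(-136.0))), ((370, 61), (np.float64(-28.0), np.float64(-90.0))), ((364, 126), (np.float64(-23.0), np.float64(-38.0))), ((267, 127), (np.float64(60.0), np.float64(-39.0))), ((260, 103), (np.float64(64.0), np.float64(-59.0))), ((258, 0), (np.float64(61.0), np.float64(-138.0)))]
box_centre 0.65 [294.2 176. ] [ 21.8 -72.8]
box_lip 0.71 [282.  183.8] [-26.2 -92.7]
cup_centre 0.72 [349.9 267.1] [  68.3 -447.7]
tape_centre 0.77 [374.3 302.6] [  94.7 -558.1]
```

```bash
python3 - <<'E'
from h import *
a=cv2.imread("pics/side0.png")[:,:,::-1].astype(int);b=optics.read_camera("side").astype(int)
for n,(u,v) in dict(timer=(312,244),cup=(351,266),tape=(373,303)).items():
    print(n,np.abs(a[v-15:v+15,u-12:u+12]-b[v-15:v+15,u-12:u+12]).mean())
print(env.hand_in())
E
```

```text
timer 6.106481481481482
cup 5.057407407407408
tape 3.987037037037037
the job is handed in; nothing more can be done
None
```

The box is docked: I turned it a quarter turn round the post, pressed it flush on the rail, slid it along and pressed it home on the end stop. The job was handed in at about 38 s of the 72 s allowed, with the arm lifted clear.

- **Turn:** I followed an arc round the post with the closed fingers. The lip now faces the robot's side of the board.
- **Rail:** I pressed the box against the rail at about 10 N. It stayed put there, with a tilt of about 0.3°.
- **End stop:** Force started to rise as the box met the pad. After about 3 mm more the box stopped dead and did not move as I pressed on to 10.1 N. The highest force I read in any direction was about 10.8 N.
- **After withdrawing:** The box had not moved. Its centre is at about x 22, y −86 mm in the board's frame. The last tilt readings, taken under load, were 0.1° on the rail side and 0.5° on the lip side.

**Disagreements:**
- **Fingertip height:** When shut, the tips sit about 27 mm above the stated TCP. My first pass at the box went over it without touching, and I then worked about 23 mm lower.
- **Side camera:** Its reading of the box centre was off (y −73), though its reading of the lip (y −93) and the wrist camera roughly agree with the dock.
- **Pad:** I judged it fully in by feel, because I had no picture left to look at it with.
- **Timer:** The network did not find the timer in the last picture. The image patches around the timer, cup and tape are almost unchanged since the start, and nothing went near them.

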